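# Walk the press nest block round to its fence

## Task

With the fingertips, push the heavy aluminium nest block about on the bench: while it is still clear of the steel fence, walk it round with pushes near its corners until one of its two long sides (either will do) looks straight at the fence, then push it home so that this long side lies flush along the fence and does not overhang the fence at either end. The block is only pushed: do not lift or tip it, do not let it run into the fence while it is still crooked, and leave the trays, the jar and the wrench alone.

Things in the scene. Friction and masses are not known exactly. Their poses are not given: they have to be found in the camera images.
- block: Loose aluminium nest block on four 4 mm pads: 95 mm along its x, 135 mm along its y (long sides parallel to y), 40 mm high, twelve flush black sockets on top; same after half a turn. About 0.9 kg, slides under 4 to 12 N; per 10 mm of push 55 mm off the middle of a long side it turns 0.08 rad and shifts 6 mm (35 mm off on a short side: 0.05 rad, 9 mm). Origin: centre of underside. Starts 40 to 90 degrees askew.
- fence: Steel angle fence bolted to the bench: 205 mm long along its y, upright face 30 mm high; foot and bolts reach 45 mm behind. Origin: at bench height, middle of the face that the block must lie against. Its x axis points into the fence, away from the block, which starts about 140 mm in front (-x). Home, the block's centre is at x = -47.5 mm, y within 35 mm, in this frame.
- trays: Bystander: small stack of orange moulded trays, about 106 x 68 x 56 mm, loose; origin at the centre of its underside. Leave alone.
- jar: Bystander: white plastic jar with a black cap, 58 mm across, 85 mm high, loose; origin at the centre of its underside. Leave alone.
- wrench: Bystander: steel wrench, 160 mm long along its own x, lying on the bench, loose. Leave alone.
Things that resemble listed ones, but are neither listed nor needed, are in the scene too. Of the things that look like the block, take the one that is nearest to the robot's base at the start.

How it is judged:
On the way:
1. while clear of the fence, the block is turned until a long side looks at the fence (within 14 degrees) (angle between the x axis of block and the x axis of fence, either way round below 0.25 rad and contact force between block and fence below 0.1 N), for 0.2 s.
At the end, for the whole second after the job is handed in: The block stands flat and at rest with a long side along the fence: within 3.4 degrees of parallel, its centre 42 to 52.5 mm in front of the face (gap at most 5 mm), within 35 mm of the fence's middle (no overhang), and nothing touches it but bench and fence (angle between the x axis of block and the x axis of fence, either way round below 0.06 rad and x of block in the frame of fence between -0.0525 and -0.042 m and y of block in the frame of fence between -0.035 and 0.035 m and height (world z) of block below 0.005 m and angle between block's own z axis and vertical below 0.04 rad and linear speed of block below 0.01 m/s).
It fails at once if the block is lifted or tipped (height (world z) of block above 0.012 m or angle between block's own z axis and vertical above 0.15 rad).
It fails at once if the block runs into the fence while still more than 16 degrees crooked (contact force between block and fence above 1 N and angle between the x axis of block and the x axis of fence, either way round above 0.28 rad).
It fails at once if a bystander is moved by more than 20 mm (distance of any of trays, jar, wrench from where it was at the start of the episode above 0.02 m).
It also fails if it takes over 72 s, if anything falls off the work surface, if the arm or the gripper's body presses on something with over 40 N, if the wrist force passes 120 N, or if a joint passes its speed limit or range.

## Robot

A 7-joint arm with a two-finger parallel gripper is mounted at the origin on the work surface. World frame = base frame: x ahead of the robot, y to its left, z up, the work surface at z = 0. Lengths are in m, angles in rad, forces in N, time in s.
With the tool pointing down it reaches from about 0.425 to 0.925 m from the base axis. Payload 6.8 kg.
Tool frame: the origin (TCP) lies on the front face of the gripper's body, between the roots of the fingers; the fingertips stand 73 mm ahead of it and the grasp point (between the pads) lies 54 mm ahead of it (env.nose_length is the distance from the TCP to the fingertips, in m); z points along the fingers, y is the direction in which the jaws open and shut (so a half turn about z gives the same grasp; the last joint's range is limited). The gripper opens to 85 mm and grips with 20 to 120 N. Pads are 22 mm wide; open, the fingers measure 114 mm over their backs; the gripper's body (76 mm by 85 mm) begins 54 mm behind the grasp point. The pads swing forward as they close: fully open they stand 13 mm farther back than shut.
Start: joints at [-1.31, 0.477, 0.022, 1.555, -0.011, 1.109, -0.083], TCP at [0.243, 0.63, 0.304] pointing down, gripper open.
Joint ranges: [-2.96, 2.96], [-0.34, 2.1], [-1.41, 1.46], [0.24, 2.44], [-1.37, 4.51], [0.17, 1.92], [-2.96, 2.96]. Speed limits (rad/s): [2.39, 2.39, 3.14, 3.14, 3.14, 3.14, 3.14].

## Interface

Orientations are given as a unit quaternion [w, x, y, z].
In Python, from cell import env, kin, camera, calibration, job gives the robot as it stands. The module is installed in compiled form; this text tells all that it offers. Calls block until the motion is done:
- env.reach(position, orientation): joint-space move of the TCP to a pose.
- env.movel(position, velocity=0.15, rot=None, stop_force=None): straight line of the TCP; rot=None keeps the orientation; velocity is the mean speed in m/s. With stop_force (N) it stops when the force on the tool has changed by that much, and returns True; else False.
- env.goto_joints(angles): joint-space move.
- env.grip(opening, f_grip=None): finger opening in m; f_grip is the grip in N (None keeps the last); returns when the fingers have stopped.
- env.dwell(seconds).
- kin.inverse_kinematics(position, orientation): joint angles nearest the present ones, or None.
- env.get_state(): the state.
- camera(name): name is "side" or "top"; returns (picture, depth): 420x560x3 uint8, blue, green, red; 420x560 float32, m along the optical axis (not along the pixel's ray), 0 where there is no reading.
- calibration(name): a dict with "fx", "fy", "cx", "cy" (pixels), "rvec" (rotation vector, rad) and "tvec" (3), from world to camera coordinates, as OpenCV has them. Camera axes: x right, y down, z forward; pixel columns grow to the right and rows downward; lengths in m; the calibration is good to about 2 mm. A picture is of the moment at which its call begins. calibration takes no time and is no camera call.
A pose or a line that the arm cannot do raises env.PlanningError and nothing moves.
- job.job_done(): hands the job in, once; it reports no verdict.
The state is a dict: "time": time; "qpos": joint angles; "joint_velocities": joint speeds; "joint_torque": joint torques, N m; "tcp_pos": TCP position; "orientation": TCP orientation; "force": force on the tool from outside, world axes, zero at the start; "torque": the same for the moment, N m; "opening": finger opening in m.
Only numpy, scipy, OpenCV 4.12 (cv2) and the standard library are available. Lean on these libraries where they do the work, as an engineer would, in place of code of your own. Each camera call takes 0.05 s, during which the arm holds its last target. There are 200 camera calls.

## Working session

There is one attempt and no reset: what is moved stays moved. The work goes in short steps, each a Python script; the robot and the scene stay as the last script left them, time stands still between calls to the robot, and variables do not carry over. Pictures are saved under pics/ and viewed, on a budget of 10 in all, crops included, one or two more only if the job needs it, and the job is handed in when it is done.

```bash
mkdir -p pics; python3 - <<'E'
from cell import env,camera,calibration
import cv2,numpy as np
for n in("top","side"):
    p,d=camera(n); cv2.imwrite(f"pics/{n}0.png",p); np.save(f"{n}0.npy",d)
    print(n,calibration(n))
s=env.get_state();print(s["time"],s["orientation"],s["tcp_pos"])
E
```

```text
top {'fx': 438.964095438144, 'fy': 438.964095438144, 'cx': 280.4582912296305, 'cy': 204.97826395380358, 'rvec': array([ 2.15669455, -2.11735443,  0.21022268]), 'tvec': array([-0.11331513,  0.64540946,  1.19989866])}
side {'fx': 507.6612666493141, 'fy': 507.6612666493141, 'cx': 280.7093669322094, 'cy': 197.40241201269677, 'rvec': array([ 2.117418  , -0.83710837,  0.38573989]), 'tvec': array([-0.50785325,  0.26595394,  1.48745028])}
0.1 [-8.75123687e-05  1.83364430e-01  9.83044665e-01 -8.14985704e-04] [0.24321061 0.62922861 0.30303956]
```

View pics/top0.png

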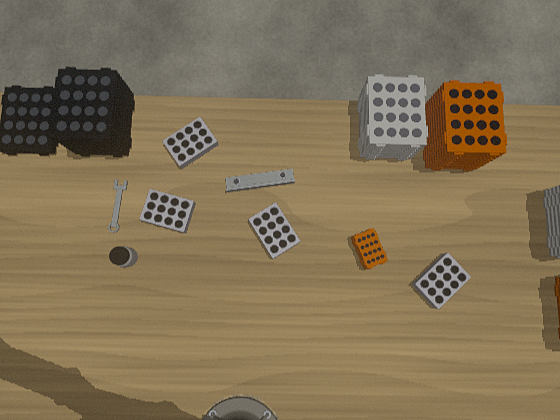

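View pics/side0.png

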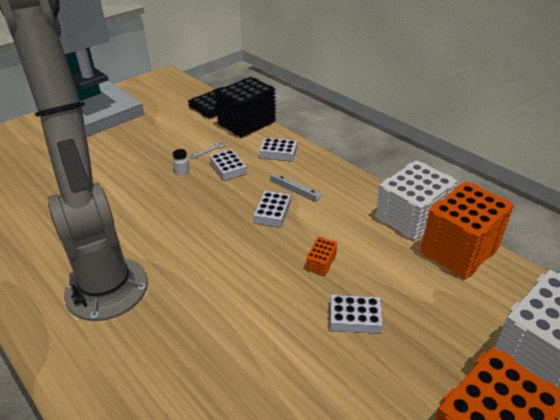

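```bash
cat > h.py <<'E'
import cv2,numpy as np
from cell import env,kin,camera,calibration,job
def ray(n,uv,z):
    c=calibration(n);R=cv2.Rodrigues(c["rvec"])[0];o=-R.T@c["tvec"]
    uv=np.atleast_2d(uv).astype(float)
    d=np.c_[(uv[:,0]-c["cx"])/c["fx"],(uv[:,1]-c["cy"])/c["fy"],np.ones(len(uv))]@R
    return (o+d*((z-o[2])/d[:,2])[:,None])[:,:2]
def proj(n,P):
    c=calibration(n)
    return cv2.projectPoints(np.atleast_2d(np.asarray(P,float)),c["rvec"],c["tvec"],np.array([[c["fx"],0,c["cx"]],[0,c["fy"],c["cy"]],[0,0,1]]),None)[0][:,0]
def cloud(n,d):
    c=calibration(n);R=cv2.Rodrigues(c["rvec"])[0]
    v,u=np.mgrid[:d.shape[0],:d.shape[1]]
    X=np.dstack([(u-c["cx"])/c["fx"]*d,(v-c["cy"])/c["fy"]*d,d])
    return (X-c["tvec"])@R
def rects(n,p,d,zlo,zhi,zt,amin=150):
    """grey things whose surface lies between zlo and zhi: min-area rectangles on plane zt"""
    W=cloud(n,d);hsv=cv2.cvtColor(p,cv2.COLOR_BGR2HSV)
    m=((W[...,2]>zlo)&(W[...,2]<zhi)&(d>0)&((hsv[...,1]<60)|(hsv[...,2]<60))).astype(np.uint8)
    out=[]
    for c in cv2.findContours(m,cv2.RETR_EXTERNAL,cv2.CHAIN_APPROX_NONE)[0]:
        if cv2.contourArea(c)<amin: continue
        q=ray(n,c[:,0],zt).astype(np.float32)
        (cx,cy),(w,h),a=cv2.minAreaRect(q)
        if w>h: w,h,a=h,w,a+90    # a now = direction of short side
        out.append((np.array([cx,cy]),w,h,(a+90)%180-90))
    return out
E
python3 - <<'E'
from h import *
p=cv2.imread("pics/top0.png");d=np.load("top0.npy");W=cloud("top",d)
for uv in[(274,230),(286,243),(235,185),(260,181),(290,176),(168,210),(442,280),(370,248),(122,256)]: print(uv,W[uv[1],uv[0]].round(3))
for r in rects("top",p,d,.025,.06,.04): print(np.round(r[0],3),np.linalg.norm(r[0]).round(3),np.round(r[1:],3))
print('fence');
for r in rects("top",p,d,.006,.06,.03,80): print(np.round(r[0],3),np.round(r[1:],3))
c=p[150:280,190:330]; c=cv2.resize(c,None,fx=4,fy=4,interpolation=cv2.INTER_CUBIC)
q=cv2.imread("pics/side0.png")[160:240,230:340];q=cv2.resize(q,(560,407),interpolation=cv2.INTER_CUBIC)
c=cv2.resize(c,(400,371)); q=cv2.resize(q,(400,291)); q=cv2.copyMakeBorder(q,0,80,0,0,cv2.BORDER_CONSTANT)
cv2.imwrite("pics/c0.png",np.hstack([c,q]))
W2=W[160:200:3,252:268:5,2];print(W2.round(3)); print(W[160:200:3,258,:2].round(3).tolist())
E
```

```text
(274, 230) [ 0.577 -0.084  0.038]
(286, 243) [ 0.54  -0.119  0.043]
(235, 185) [0.715 0.035 0.006]
(260, 181) [ 0.729 -0.039  0.006]
(290, 176) [ 0.747 -0.13   0.003]
(168, 210) [0.629 0.223 0.041]
(442, 280) [ 0.443 -0.564  0.043]
(370, 248) [ 0.529 -0.358  0.051]
(122, 256) [0.492 0.328 0.087]
[ 0.444 -0.564] 0.718 [ 0.098  0.138 42.171]
[ 0.579 -0.084] 0.585 [  0.095   0.135 -56.878]
[0.63  0.226] 0.67 [  0.095   0.138 -14.84 ]
[ 0.622 -0.902] 1.096 [ 3.0000e-02  1.9900e-01 -8.9902e+01]
[ 0.816 -0.411] 0.914 [  0.056   0.174 -17.699]
[0.838 0.171] 0.856 [ 0.099  0.134 36.084]
[0.864 0.392] 0.949 [ 0.135  0.256 51.672]
[0.897 0.656] 1.111 [  0.16    0.219 -85.516]
fence
[ 0.093 -0.001] [0.056 0.196 0.619]
[ 0.444 -0.566] [ 0.101  0.143 42.171]
[0.493 0.328] [4.4000e-02 5.6000e-02 7.9692e+01]
[ 0.579 -0.084] [  0.096   0.137 -56.878]
[0.631 0.227] [  0.097   0.143 -14.543]
[ 0.619 -0.903] [ 4.1000e-02  2.0900e-01 -8.9728e+01]
[0.643 0.373] [3.6000e-02 1.5400e-01 8.7022e+01]
[ 0.727 -0.039] [0.045 0.203 9.182]
[0.84  0.171] [ 0.105  0.135 36.084]
[ 0.875 -0.372] [  0.138   0.257 -51.067]
[0.865 0.392] [ 0.145  0.258 51.672]
[0.899 0.659] [  0.167   0.23  -82.704]
[[ 0.007  0.001 -0.003 -0.003]
 [ 0.001  0.001 -0.001 -0.003]
 [-0.002 -0.     0.003  0.003]
 [ 0.003  0.001  0.004 -0.007]
 [-0.003  0.003  0.007  0.008]
 [ 0.006  0.012  0.009  0.009]
 [ 0.006  0.005  0.005  0.007]
 [ 0.007  0.003  0.005  0.006]
 [ 0.028  0.034  0.028  0.031]
 [ 0.024  0.01   0.002 -0.003]
 [-0.008 -0.001  0.    -0.002]
 [-0.002  0.002 -0.003 -0.   ]
 [ 0.     0.002  0.    -0.003]
 [-0.     0.001 -0.002 -0.002]]
[[0.425, -0.08], [0.786, -0.032], [0.777, -0.032], [0.768, -0.032], [0.758, -0.033], [0.745, -0.033], [0.737, -0.033], [0.729, -0.033], [0.714, -0.035], [0.711, -0.034], [0.703, -0.034], [0.693, -0.034], [0.684, -0.034], [0.674, -0.035]]
```

View pics/c0.png

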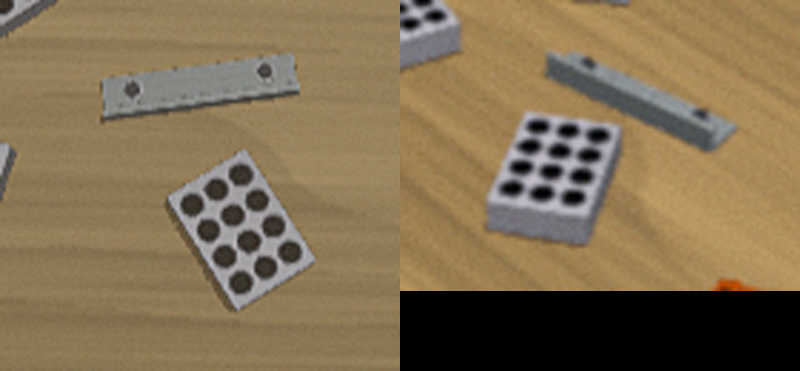

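```bash
cat >> h.py <<'E'
def quat(th): return np.array([0,np.cos(th/2),np.sin(th/2),0])
def u(a): return np.array([np.cos(a),np.sin(a)])
def block(prev,tries=1):
    for n in("top","side"):
        p,d=camera(n)
        r=[x for x in rects(n,p,d,.025,.055,.04) if np.linalg.norm(x[0]-prev)<.07 and abs(x[1]-.095)<.01 and abs(x[2]-.135)<.012]
        if r:
            c,w,h,a=r[0]
            print(n,"block",c.round(4),round(w,3),round(h,3),"ang",round(a,2),"t",env.get_state()["time"]); return c,np.radians(a)
    print("block not seen"); return None,None
def tool_th(a):   # tool x along line a; pick half turn nearest 160 deg
    return a if abs(a-np.radians(160))<np.pi/2 else tool_th(a+np.pi if a<np.radians(160) else a-np.pi)
ZP=env.nose_length+.015
def push(c,a,side,yb,L,bias=.12,v=.05,gap=.015,park=(.48,-.22,.30)):
    """push long side at side*x_b (side=+-1), offset yb along y_b, by L past contact"""
    xb,yv=u(a),u(a+np.pi/2)
    q=quat(tool_th(a+bias/1))
    con=c+side*(.0475+.011)*xb+yb*yv
    dr=-side*u(a+bias); s=con-gap*dr; e=con+L*dr
    env.reach([*s,ZP+.09],q); env.movel([*s,ZP],.2)
    hit=env.movel([*e,ZP],v,stop_force=45); f=env.get_state()["force"]
    env.movel([*(e-.02*dr),ZP],.15); env.movel([*(e-.02*dr),ZP+.09],.25)
    env.reach(list(park),q)
    print("stopped",hit,"force",np.round(f,1)); return block(c)
E
python3 - <<'E'
from h import *
print(env.nose_length, cv2.Rodrigues(calibration("top")["rvec"])[0].T@-calibration("top")["tvec"])
env.grip(0)
c,a=push(np.array([.579,-.084]),np.radians(-56.9),1,.05,.04)
print(env.get_state()["tcp_pos"])
p,_=camera("top");cv2.imwrite("pics/t1.png",p)
E
```

```text
0.0726 [ 0.42520558 -0.07982703  1.29691108]
stopped False force [ 4.3 -2.2  3.2]
top block [ 0.5521 -0.07  ] 0.095 0.134 ang -42.58 t 7.5417
[ 0.48117878 -0.21830035  0.29898671]
```

View pics/t1.png

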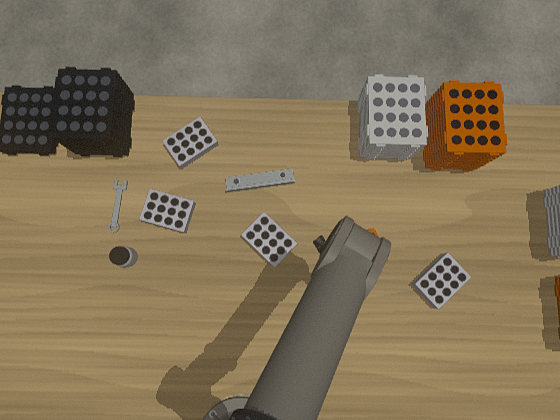

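```bash
python3 - <<'E'
from h import *
c,a=push(np.array([.5521,-.07]),np.radians(-42.6),-1,-.055,.05,bias=.17)
if c is not None and a>np.radians(-35): c,a=push(c,a,1,.055,.05,bias=.17)
E
```

```text
stopped False force [-2.4  0.1 -1.1]
top block [ 0.5883 -0.0764] 0.095 0.135 ang -23.83 t 12.0583
stopped False force [5.2 1.3 3.3]
top block [ 0.5522 -0.0827] 0.095 0.134 ang -5.86 t 17.0917
```

```bash
python3 - <<'E'
from h import *
c,a=push(np.array([.5522,-.0827]),np.radians(-5.9),-1,-.055,.041,bias=.13)
for n in("top","side"):
    p,d=camera(n);cv2.imwrite(f"pics/{n}3.png",p)
    hsv=cv2.cvtColor(p,cv2.COLOR_BGR2HSV)
    m=(hsv[...,1]<70).astype(np.uint8)
    roi=np.zeros_like(m); P=proj(n,[[.69,.08,0],[.69,-.16,0],[.79,-.16,0],[.79,.08,0]]);cv2.fillConvexPoly(roi,P.astype(int),1)
    m&=roi
    cs=cv2.findContours(m,cv2.RETR_EXTERNAL,cv2.CHAIN_APPROX_NONE)[0];k=max(cs,key=cv2.contourArea)[:,0]
    for z in(0,.03):
        q=ray(n,k,z)
        # front edge: smallest x for each y bin
        b=np.round(q[:,1]/.006).astype(int)
        f=np.array([q[b==i][q[b==i][:,0].argmin()] for i in np.unique(b)])
        f=f[(f[:,1]<.04)&(f[:,1]>-.12)]
        for _ in range(3):
            g=np.polyfit(f[:,1],f[:,0],1);e=f[:,0]-np.polyval(g,f[:,1]);f=f[abs(e)<max(2*e.std(),1e-4)]
        print(n,z,"ang",np.degrees(-np.arctan(g[0])).round(2),"x at y=-.042",np.polyval(g,-.042).round(4),"yrange",q[:,1].min().round(3),q[:,1].max().round(3),e.std().round(4))
E
```

```text
stopped False force [-4.6 -2.8  2.4]
top block [ 0.5781 -0.0715] 0.095 0.135 ang 9.37 t 21.1167
top 0 ang 8.98 x at y=-.042 0.7129 yrange -0.142 0.067 0.0009
top 0.03 ang 9.11 x at y=-.042 0.706 yrange -0.141 0.063 0.0009
side 0 ang 12.46 x at y=-.042 0.7115 yrange -0.138 0.084 0.0025
side 0.03 ang 11.31 x at y=-.042 0.6806 yrange -0.163 0.053 0.0035
```

```bash
python3 -c "
import cv2,numpy as np
a=cv2.imread('pics/top3.png')[140:290,180:340];b=cv2.imread('pics/side3.png')[150:250,220:340]
cv2.imwrite('pics/c3.png',np.hstack([cv2.resize(a,(395,370)),cv2.resize(b,(400,370))]))"
```

```text
(no output)
```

View pics/c3.png

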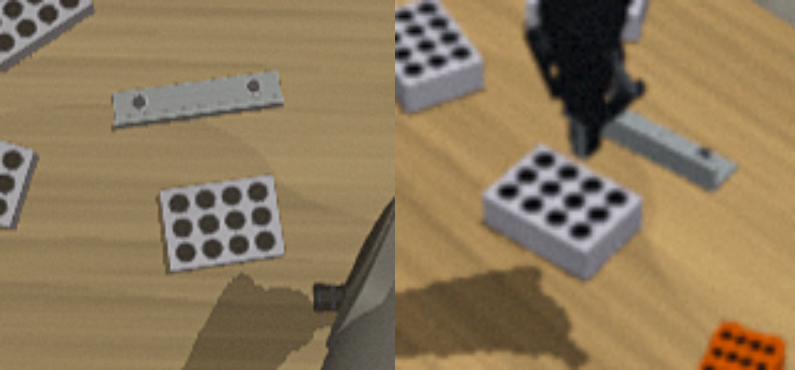

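```bash
python3 - <<'E'
from h import *
c=np.array([.5781,-.0715]);A=np.radians(9.0);n,t=u(A),u(A+np.pi/2);f=np.array([.7127,-.041])
q=quat(tool_th(A));Z=ZP-.008
s=c-n*(.0475+.011+.02)
env.reach([*s,ZP+.09],q);env.grip(.085);env.movel([*s,Z],.2)
hit=env.movel([*(s+n*.100),Z],.06,stop_force=45)       # about 10 mm short of the fence
print(hit,env.get_state()["force"].round(1))
hit=env.movel([*(s+n*.120),Z],.02,stop_force=22)
st=env.get_state();e=st["tcp_pos"][:2];print(hit,st["force"].round(1),"finger to face",((e-f)@n).round(4),st["time"])
env.movel([*(e-.03*n),Z],.06);env.movel([*(e-.03*n),ZP+.09],.25);env.reach([.48,-.22,.30],q)
c,a=block(np.array([.665,-.055]))
if c is not None: print("fence frame",((c-f)@n).round(4),((c-f)@t).round(4),np.degrees(a-A).round(2))
for k in("top","side"): cv2.imwrite(f"pics/{k}4.png",camera(k)[0])
a=cv2.imread('pics/top4.png')[140:290,180:340];b=cv2.imread('pics/side4.png')[150:250,220:340]
cv2.imwrite('pics/c4.png',np.hstack([cv2.resize(a,(395,370),interpolation=2),cv2.resize(b,(400,370),interpolation=2)]))
E
```

```text
False [-7.  -1.9  4.5]
True [0.9 1.2 0.4] finger to face -0.1081 25.975
block not seen
```

View pics/c4.png

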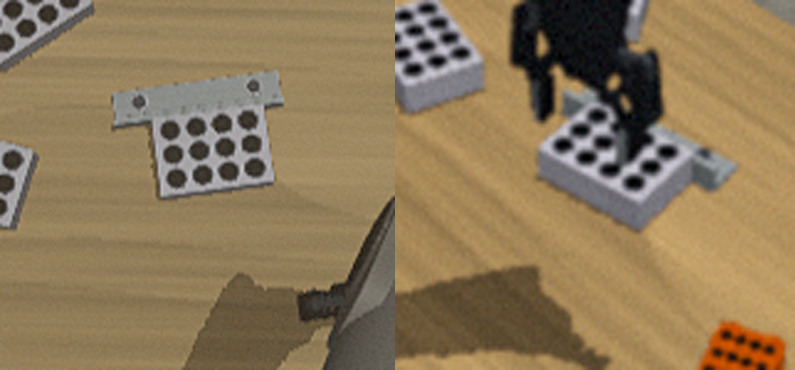

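```bash
python3 - <<'E'
from h import *
A=np.radians(9.0);n,t=u(A),u(A+np.pi/2);f=np.array([.7127,-.041])
for k in("top3","top4"):
    g=cv2.imread(f"pics/{k}.png")
    m=(g.max(2)<90).astype(np.uint8)
    cc=cv2.connectedComponentsWithStats(m)
    P=np.array([cc[3][i] for i in range(1,cc[0]) if 25<cc[2][i,4]<90])
    w=ray("top",P,.04);c0=np.array([.5781,-.0715] if k=="top3" else [.664,-.058])
    w=w[np.abs(w-c0).max(1)<.065]; w=w[(w-f)@n<-.005]
    (cx,cy),s,a=cv2.minAreaRect(w.astype(np.float32)); v=np.linalg.eigh(np.cov(w.T))[1][:,1]
    c=w.mean(0);print(k,len(w),c.round(4),"fence frame",((c-f)@n).round(4),((c-f)@t).round(4),"angle",(np.degrees(np.arctan2(v[1],v[0]))%180-90-9).round(2))
E
```

```text
top3 12 [ 0.578  -0.0712] fence frame -0.1377 -0.0088 angle 0.84
top4 12 [ 0.6646 -0.0581] fence frame -0.0502 -0.0093 angle -0.35
```

```bash
python3 - <<'E'
from h import *
A=np.radians(9.0);n,t=u(A),u(A+np.pi/2);f=np.array([.7127,-.041]);q=quat(tool_th(A));Z=ZP-.008
s=f-.0093*t-n*.128
env.reach([*s,ZP+.09],q);env.movel([*s,Z],.2)
hit=env.movel([*(s+n*.028),Z],.02,stop_force=30)
st=env.get_state();e=st["tcp_pos"][:2];print(hit,st["force"].round(1),"finger to face",((e-f)@n).round(4),st["time"])
env.movel([*(e-.03*n),Z],.06);env.movel([*(e-.03*n),ZP+.09],.25);env.reach([.48,-.22,.30],q)
g=camera("top")[0];cv2.imwrite("pics/top5.png",g)
cc=cv2.connectedComponentsWithStats((g.max(2)<90).astype(np.uint8))
w=ray("top",np.array([cc[3][i] for i in range(1,cc[0]) if 25<cc[2][i,4]<90]),.04)
w=w[np.abs(w-[.664,-.058]).max(1)<.065]; w=w[(w-f)@n<-.005]
v=np.linalg.eigh(np.cov(w.T))[1][:,1];c=w.mean(0);print(len(w),((c-f)@n).round(4),((c-f)@t).round(4),(np.degrees(np.arctan2(v[1],v[0]))%180-90-9).round(2))
E
```

```text
False [-21.5  -2.4  16.4] finger to face -0.1074 31.3083
12 -0.0502 -0.0093 -0.48
```

```bash
python3 -c "
from h import *
job.job_done();print(env.get_state()['time'])"
```

```text
the job is handed in; nothing more can be done
the job is handed in; nothing more can be done
```

The block is turned and pushed home along the fence, and the job is handed in. The last clock reading before handing in was 31.3 s, out of 72 s. No verdict is reported, so the result below rests on my own checks.

- **Turning:** four pushes near alternate corners of the long sides, made with the fingers closed. They took the block from 66° askew to within 1° of the fence while its centre was still about 138 mm from the face.
- **Pushing home:** one push with both open fingertips on the long side, then a second push to check the seating.
- **Last check from the top camera:** block centre at x ≈ -50.2 mm and y ≈ -9 mm in the fence frame, about 0.5° from parallel. All three are within the limits.
- **Seating:** I expected x = -47.5 mm, so the camera suggests a 2.7 mm gap. The second push met about 21 N and stopped 7 mm short of its target, and the block did not move. I take it as seated, with the difference being calibration error.
- **Not measured:** I did not track the trays, jar and wrench after each push. The arm stayed well clear of them, and the one full view after the first push showed the wrench and jar in place, with the trays mostly hidden by the arm.

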